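# Mask the display glasses and aim the UV lamp for curing

## Task

Get the curing jig ready: put the aluminium mask plate down over the jig's two locating pins, the big hole on the big pin, so that it lies flat on the bed, and swivel and tilt the UV lamp so that it shines straight at the middle of the jig. Let go of both, and leave the other things on the bench where they are.

Things in the scene. Friction and masses are not known exactly. Their poses are not given: they have to be found in the camera images.
- jig_center (a point): Middle of the top face of the curing jig, a dark blue bed 215 x 160 x 18 mm that is fixed to the bench; its top is 18 mm above the bench. Two dark display glasses lie flush in it. x runs along its 215 mm side, y along its 160 mm side, z up. This is the point the lamp must shine at.
- pin_big (a point): Foot of the jig's big locating pin, on the bed's top face: steel, 12 mm diameter, straight for 9 mm, then a bullet nose to 15.5 mm above the bed. It stands at x -80, y +45 mm from jig_center.
- pin_small (a point): Foot of the jig's small locating pin, on the bed's top face: 8 mm diameter, same heights. It stands at x +80, y -45 mm from jig_center.
- mask_plate (a point): Centre of the underside of the mask, a loose aluminium plate 190 x 140 x 5 mm (about 0.3 kg) with two windows 51 x 94 mm. x runs along the 190 mm side, y along the 140 mm side, z up. It starts flat on the bench to one side of the jig. It goes on with its x the same way as the jig's x; the other way round the big pin does not enter the small hole.
- mask_grip (a point): Centre of the mask's black handle bar, on the web between the windows, 37 mm above mask_plate. The bar runs along the plate's y: 80 mm long, 12 mm thick (x), 14 mm high, on two posts 12 mm square at y +34 and -34 mm; under the bar there is 25 mm of room over the plate.
- hole_big (a point): Centre of the mask's big hole (15 mm), at the plate's underside; x -80, y +45 mm from the plate's centre. When the mask is seated it coincides with pin_big.
- hole_small (a point): Centre of the mask's small hole (11 mm), at the plate's underside; x +80, y -45 mm from the plate's centre. When the mask is seated it coincides with pin_small.
- lamp_stand (a point): The point where the lamp's swivel axis (upright) and tilt axis (level) cross, 235 mm above the bench, given in the axes of the fixed stand (round foot 140 mm diameter, column, on the other side of the jig from the mask). With both joints at 0 the beam leaves along this frame's -x.
- lamp_beam (a point): Centre of the lamp head (same point as lamp_stand), in the axes of the head, a dark box 36 mm deep, 156 mm wide and 104 mm high with fins behind. The beam leaves along the head's -x; y is the tilt axis; z points to the handle. The head hangs in a U-shaped yoke, 208 mm wide over its clamp knobs.
- lamp_handle (a point): Centre of the head's orange grab handle: a round bar of 12 mm diameter and 104 mm long, parallel to the tilt axis, 95 mm from the tilt axis towards the head's z, with 37 mm of room between it and the head's top. Posts of 10 mm hold it at 46 mm either side of its centre.
- lamp_swivel (a joint): Swivel of yoke and head about the upright axis (rad), positive counter-clockwise from above, range -2.5 to 2.5; at 0 the beam's heading is the -x of lamp_stand. Stiff friction of about 0.22 N m: it stays where it is left.
- lamp_tilt (a joint): Tilt of the head (rad), range -0.6 to 1.3: 0 is a level beam, positive tips the beam down and the handle forward, over the beam. Stiff friction of about 0.18 N m: it stays where it is left.
- cleaner: Loose bystander: blue bottle, 58 mm diameter, 165 mm tall, near the mask; origin at the middle of its underside.
- spray: Loose bystander: spray can, 52 mm diameter, 180 mm tall, near the lamp's foot; origin at the middle of its underside.
- pot: Loose bystander: grey pot, 62 mm diameter, 85 mm tall, behind the jig; origin at the middle of its underside.
- jar_a: Loose bystander: amber glass jar with black cap, 56 mm diameter, 62 mm tall, close beside the jig; origin at the middle of its underside.
- jar_b: Loose bystander: white jar with black cap, 56 mm diameter, 62 mm tall, close beside the jig; origin at the middle of its underside.
- roller: Loose bystander: film roller with green handle, 153 mm long along its y, 34 mm high, lying in front of the jig; origin under its middle.
- phone: Loose bystander: opened phone body, 70 x 146 x 9 mm, flat on the bench; origin under its middle.
- screwdriver: Loose bystander: screwdriver with blue handle, 170 mm long along its x, flat on the bench; origin under its middle.

How it is judged:
At the end, for the whole second after the job is handed in: The mask lies flat on the jig's bed, each hole within 4 mm of the foot of its own pin; the middle line of the lamp's beam passes the middle of the jig within 25 mm sideways and 25 mm up or down (square to the beam), the jig being in front of the lamp; the lamp is at rest (distance between hole_big and pin_big below 0.004 m and distance between hole_small and pin_small below 0.004 m and x of jig_center in the frame of lamp_beam below -0.1 m and y of jig_center in the frame of lamp_beam between -0.025 and 0.025 m and z of jig_center in the frame of lamp_beam between -0.025 and 0.025 m and velocity of joint lamp_swivel between -0.05 and 0.05 rad/s and velocity of joint lamp_tilt between -0.05 and 0.05 rad/s); the robot touches nothing.
It fails at once if another thing on the bench was pushed more than 25 mm from its place (distance of any of cleaner, spray, pot, jar_a, jar_b, roller, phone, screwdriver from where it was at the start of the episode above 0.025 m).
It fails at once if the bottle, the can, the pot or a jar was knocked over (angle between any of cleaner, spray, pot, jar_a, jar_b's own z axis and vertical above 0.5 rad).
It also fails if it takes over 67 s, if anything falls off the work surface, if the arm or the gripper's body presses on something with over 40 N, if the wrist force passes 120 N, or if a joint passes its speed limit or range.

## Robot

A 6-joint arm with a two-finger parallel gripper is mounted at the origin on the work surface. World frame = base frame: x ahead of the robot, y to its left, z up, the work surface at z = 0. Lengths are in m, angles in rad, forces in N, time in s.
With the tool pointing down it reaches from about 0.375 to 0.925 m from the base axis. Payload 5.7 kg.
Tool frame: the origin (TCP) lies midway between the tips of the shut fingers; the grasp point (between the pads) lies 19 mm behind it; x points along the fingers, y is the direction in which the jaws open and shut, and the axes are right-handed (so a half turn about x gives the same grasp; the last joint's range is limited). The gripper opens to 85 mm and grips with 20 to 120 N. Pads are 22 mm wide; open, the fingers measure 114 mm over their backs; the gripper's body (76 mm by 85 mm) begins 54 mm behind the grasp point. The pads swing forward as they close: fully open they stand 13 mm farther back than shut.
Start: joints at [-1.446, 0.359, 1.51, -0, 1.272, -0.115], TCP at [0.142, -0.583, 0.201] pointing down, gripper open.
Joint ranges: [-2.97, 2.97], [-1.01, 2.36], [0.21, 2.38], [-0.96, 4.11], [0.2, 2.71], [-2.98, 2.98]. Speed limits (rad/s): [2.39, 2.39, 3.14, 3.14, 3.14, 3.14].

## Interface

Orientations are given as [roll, pitch, yaw] about the fixed x, y, z axes, in that order (R = Rz(yaw) Ry(pitch) Rx(roll)).
In Python, from rig import manip gives the robot as it stands. The module is installed in compiled form; this text tells all that it offers. Calls block until the motion is done:
- manip.move_to(position, orientation): joint-space move of the TCP to a pose.
- manip.move_straight(position, rotation=None, vel=0.15): straight line of the TCP; rotation=None keeps the orientation; vel is the mean speed in m/s.
- manip.movej(angles): joint-space move.
- manip.ungrasp() and manip.gripper_close(f_grip=None): open the fingers fully, or close them until they stop; f_grip is the grip in N (None keeps the last).
- manip.pause(seconds).
- manip.ik(position, orientation): joint angles nearest the present ones, or None.
- manip.read_camera(name): name is "side" or "top" or "wrist"; returns a dict with "pixels" (480x640x3 uint8, red, green, blue), "intrinsics" (3x3 intrinsics, pixels), "R" (3x3) and "t" (3): a world point X has camera coordinates R X + t; the wrist camera has in their place "tool_from_camera" (4x4, takes a point from camera to tool coordinates, whose origin is the TCP and whose axes are the tool frame's). Camera axes: x right, y down, z forward; pixel columns grow to the right and rows downward; lengths in m; the calibration is good to about 2 mm. The wrist camera is an equidistant fisheye: a pixel r from the principal point sees the ray r / f radians off the axis. A picture is of the moment at which its call begins: read the wrist's pose just before it. There is no depth.
A pose or a line that the arm cannot do raises manip.Unreachable and nothing moves.
- manip.finish_job(): hands the job in, once; it reports no verdict.
Readings, each from a call of its own:
- manip.current_time(): time.
- manip.current_joints(): joint angles.
- manip.current_qvel(): joint speeds.
- manip.current_joint_torque(): joint torques, N m.
- manip.current_position(): TCP position.
- manip.current_tcp_rot(): TCP orientation.
- manip.current_contact_force(): force on the tool from outside, world axes, zero at the start.
- manip.current_moment(): the same for the moment, N m.
- manip.current_gripper_width(): finger opening in m.
Only numpy, scipy, OpenCV 4.12 (cv2) and the standard library are available. Lean on these libraries where they do the work, as an engineer would, in place of code of your own. Each camera call takes 0.05 s, during which the arm holds its last target.

## Working session

There is one attempt and no reset: what is moved stays moved. The work goes in short steps, each a Python script; the robot and the scene stay as the last script left them, time stands still between calls to the robot, and variables do not carry over. Pictures are saved under pics/ and viewed, and the job is handed in when it is done.

```bash
mkdir -p pics; python3 - <<'E'
from rig import manip
import cv2,pickle
d={}
for n in ["side","top","wrist"]:
    c=manip.read_camera(n); d[n]=c
    cv2.imwrite(f"pics/{n}0.png",c["pixels"][:,:,::-1])
    print(n,{k:v for k,v in c.items() if k!="pixels"})
d['pos']=manip.current_position(); d['rot']=manip.current_tcp_rot()
print(d['pos'],d['rot'],manip.current_time())
pickle.dump(d,open("d0.pkl","wb"))
E
```

```text
side {'intrinsics': array([[606.46007269,   0.        , 315.64239506],
       [  0.        , 606.46007269, 243.56895218],
       [  0.        ,   0.        ,   1.        ]]), 'R': array([[-0.86231081, -0.50616281, -0.01480783],
       [-0.26523953,  0.47639195, -0.83827126],
       [ 0.43135607, -0.71892275, -0.54505232]]), 't': array([0.43189067, 0.32280447, 1.61977796])}
top {'intrinsics': array([[559.51524719,   0.        , 326.58366036],
       [  0.        , 559.51524719, 239.84067495],
       [  0.        ,   0.        ,   1.        ]]), 'R': array([[ 0.02899971, -0.99955529, -0.00694612],
       [-0.99204502, -0.02792883, -0.12274629],
       [ 0.12249771,  0.01045047, -0.99241377]]), 't': array([-0.01517186,  0.5151763 ,  1.45004061])}
wrist {'intrinsics': array([[371.64829954,   0.        , 317.47435541],
       [  0.        , 371.64829954, 234.78109182],
       [  0.        ,   0.        ,   1.        ]]), 'tool_from_camera': array([[ 7.86142423e-04, -2.66599864e-01,  9.63806980e-01,
        -1.73784514e-01],
       [ 9.99999690e-01,  2.57889354e-04, -7.44328405e-04,
        -2.97349154e-04],
       [-5.01177077e-05,  9.63807266e-01,  2.66599984e-01,
        -6.64441355e-02],
       [ 0.00000000e+00,  0.00000000e+00,  0.00000000e+00,
         1.00000000e+00]])}
[ 0.14240629 -0.58224807  0.2008153 ] [-1.71029765  1.56927629  1.67098222] 0.15
```

View pics/top0.png

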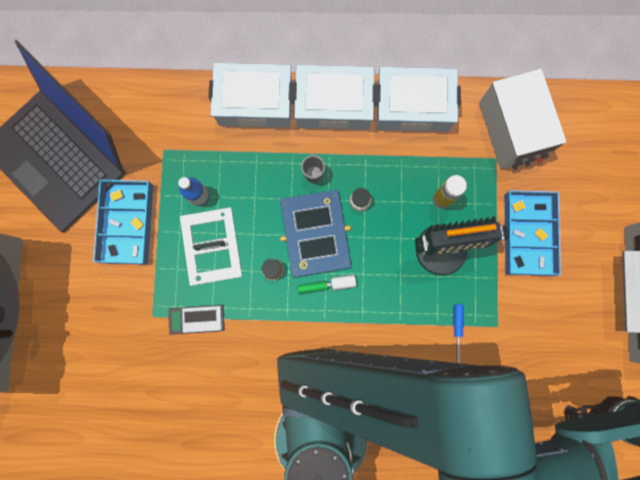

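View pics/side0.png

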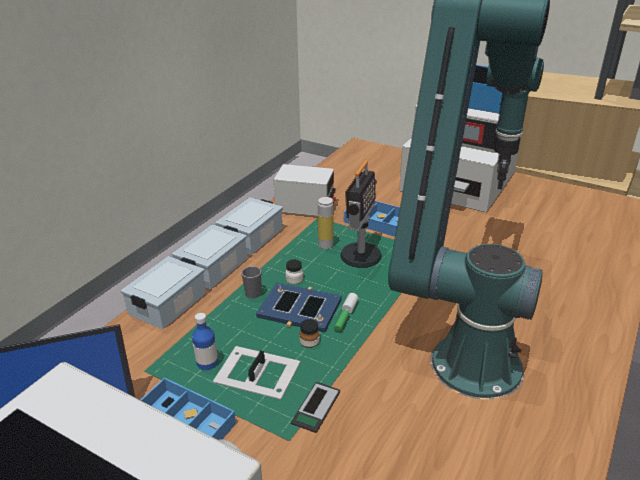

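View pics/wrist0.png

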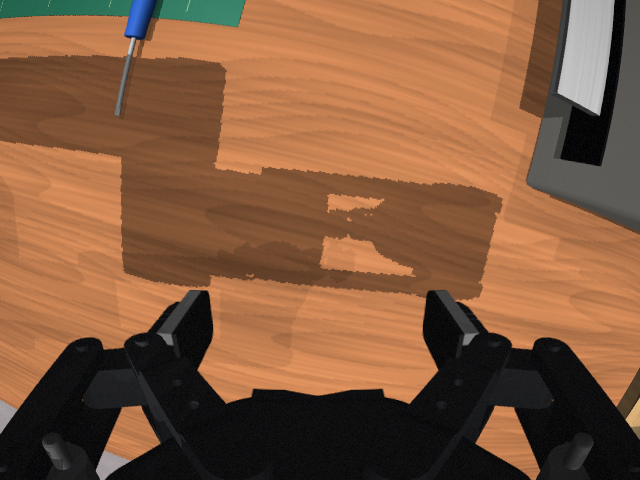

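The top view shows the mask near (210,245), the jig near (316,232), and the lamp with its orange handle near (470,230). I'll zoom in on these.

```bash
python3 - <<'E'
import cv2
t=cv2.imread("pics/top0.png");s=cv2.imread("pics/side0.png")
cv2.imwrite("pics/tz.png",cv2.resize(t[170:300,165:365],None,fx=4,fy=4,interpolation=cv2.INTER_CUBIC))
cv2.imwrite("pics/tl.png",cv2.resize(t[160:290,400:520],None,fx=4.6,fy=4.6,interpolation=cv2.INTER_CUBIC))
cv2.imwrite("pics/sz.png",cv2.resize(s[260:410,190:360],None,fx=4,fy=4,interpolation=cv2.INTER_CUBIC))
cv2.imwrite("pics/sl.png",cv2.resize(s[150:280,300:420],None,fx=4.6,fy=4.6,interpolation=cv2.INTER_CUBIC))
E
```

```text
(no output)
```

View pics/tz.png

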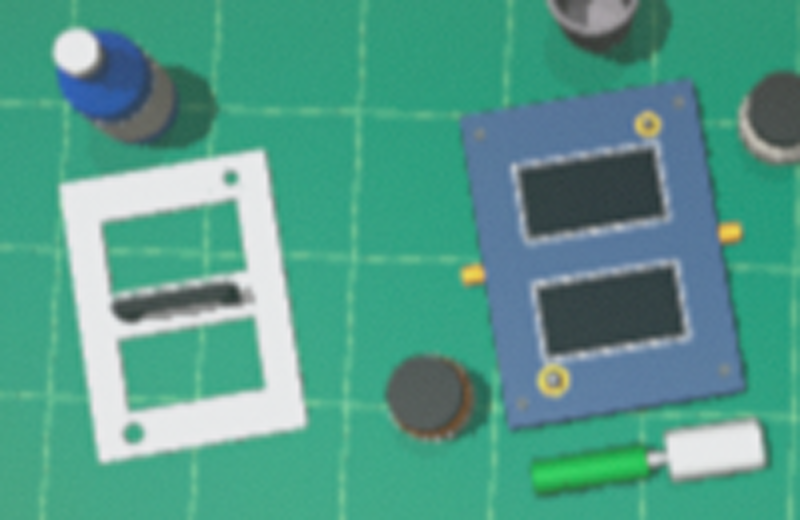

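View pics/tl.png

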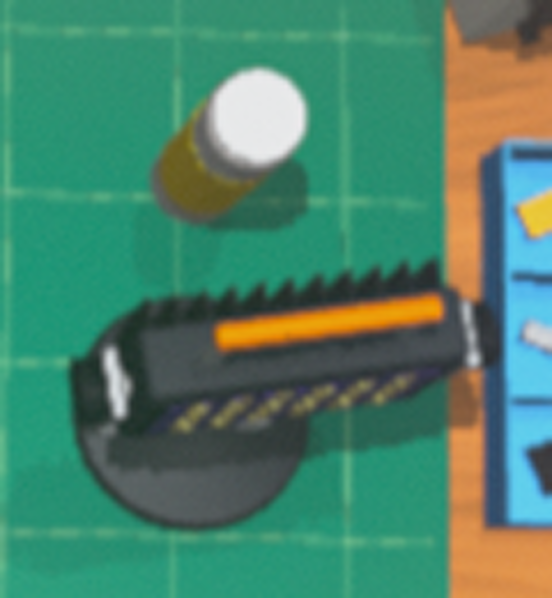

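View pics/sz.png

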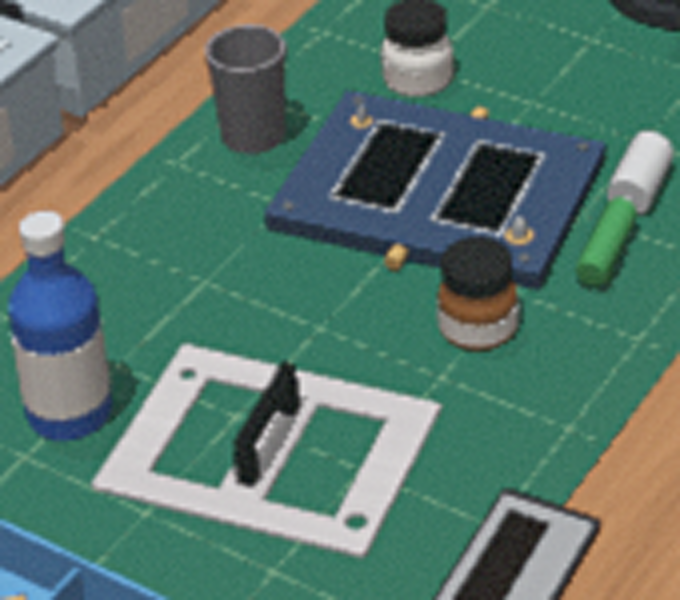

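View pics/sl.png

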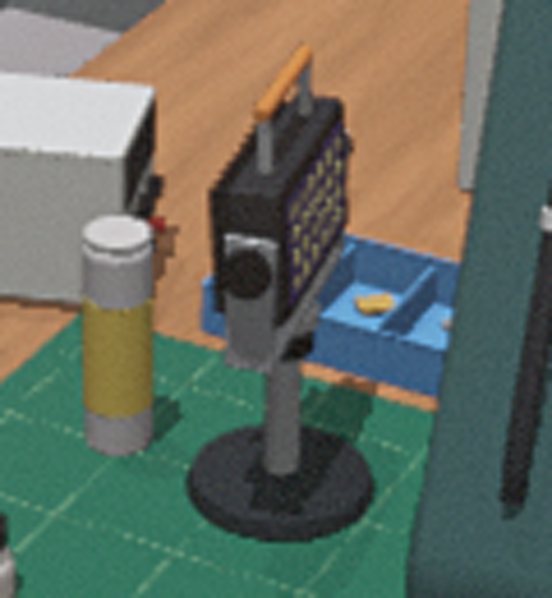

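```bash
cat > h.py <<'E'
import numpy as np,cv2,pickle
def campos(c): return -c["R"].T@c["t"]
def ray(c,u,v):
    d=np.linalg.inv(c["intrinsics"])@[u,v,1.]; d=c["R"].T@d; return campos(c),d/np.linalg.norm(d)
def onz(c,u,v,z):
    o,d=ray(c,u,v); return o+d*(z-o[2])/d[2]
def proj(c,X):
    x=c["R"]@np.asarray(X,float)+c["t"]; p=c["intrinsics"]@x; return p[:2]/p[2]
def tri(c1,p1,c2,p2):
    o1,d1=ray(c1,*p1);o2,d2=ray(c2,*p2)
    A=np.array([d1,-d2]).T; s=np.linalg.lstsq(A,o2-o1,rcond=None)[0]
    a=o1+d1*s[0];b=o2+d2*s[1]; return (a+b)/2,np.linalg.norm(a-b)
E
python3 - <<'E'
from h import *
d=pickle.load(open("d0.pkl","rb"));t=d["top"];s=d["side"]
np.set_printoptions(precision=4,suppress=True)
print(campos(t),campos(s))
T=lambda x,y:(165+(x+.5)/4-.5,170+(y+.5)/4-.5)
L=lambda x,y:(400+x/4.6,160+y/4.6)
S=lambda x,y:(190+x/4,260+y/4)
SL=lambda x,y:(300+x/4.6,150+y/4.6)
hb=onz(t,*T(133,432),.005);hs=onz(t,*T(231,177),.005)
print("holes",hb,hs,"dist",np.linalg.norm(hb-hs),"(.1836) yaw",np.arctan2(*(hs-hb)[1::-1])-np.arctan2(-90,160))
pb=onz(t,*T(554,380),.018);ps=onz(t,*T(648,124),.018)
print("pins",pb,ps,np.linalg.norm(pb-ps),"yaw",np.arctan2(*(ps-pb)[1::-1])-np.arctan2(-90,160),"centre",(pb+ps)/2)
# colour-mask outlines
im=cv2.cvtColor(t["pixels"],cv2.COLOR_RGB2HSV)
def big(m,z):
    cs,_=cv2.findContours(m.astype(np.uint8),cv2.RETR_EXTERNAL,cv2.CHAIN_APPROX_NONE)
    c=max(cs,key=cv2.contourArea)
    P=np.array([onz(t,*p[0],z)[:2] for p in c],np.float32)
    return cv2.minAreaRect(P*1000)
roi=np.zeros(im.shape[:2],bool);roi[200:295,170:250]=1
print("mask rect",big(roi&(im[...,1]<40)&(im[...,2]>150),.005))
roi[:]=0;roi[180:285,272:360]=1
m=roi&(im[...,0]>100)&(im[...,0]<130)&(im[...,1]>60)
print("jig rect",big(m,.018))
# lamp
print("foot",onz(t,*L(193,410),.015))
print("can top",onz(t,*L(258,118),.18), "base",onz(t,*L(190,185),.0))
print("can side", onz(s,*SL(117,232),.18))
h1t,h2t=L(222,336),L(440,305)
h1s,h2s=SL(265,112),SL(305,50)
print("handle",tri(t,h1t,s,h1s),tri(t,h2t,s,h2s))
print("handle onz", onz(t,*h1t,.33),onz(t,*h2t,.33))
E
```

```text
[ 0.3339 -0.0159  1.5022] [-0.2407  1.2293  1.1599]
holes [0.4071 0.3415 0.005 ] [0.5817 0.2848 0.005 ] dist 0.183648463077069 (.1836) yaw 0.19851071603527343
pins [0.449  0.0601 0.018 ] [0.6236 0.0027 0.018 ] 0.18384035077428604 yaw 0.19455833984963877 centre [0.5363 0.0314 0.018 ]
mask rect ((493.78253173828125, 312.3493957519531), (191.1500244140625, 140.84474182128906), 11.594137191772461)
jig rect ((535.1598510742188, 31.215538024902344), (211.51113891601562, 157.10260009765625), 11.063616752624512)
foot [ 0.5012 -0.3088  0.015 ]
can top [ 0.6372 -0.3097  0.18  ] base [ 0.6369 -0.3095  0.    ]
can side [ 0.6396 -0.306   0.18  ]
handle (array([ 0.5001, -0.26  ,  0.33  ]), np.float64(0.00031232314680794247)) (array([ 0.5186, -0.3595,  0.3293]), np.float64(0.0023733208581174746))
handle onz [ 0.5003 -0.2599  0.33  ] [ 0.5174 -0.3598  0.33  ]
```

```bash
cat >> h.py <<'E'
from scipy.spatial.transform import Rotation as Ro
def rpy(R): return Ro.from_matrix(R).as_euler('xyz')
def tool(xd,yd):
    x=np.array(xd,float);x/=np.linalg.norm(x);y=np.array(yd,float);y-=x*(x@y);y/=np.linalg.norm(y)
    return np.array([x,y,np.cross(x,y)]).T
def down(yaw): return tool([0,0,-1],[np.cos(yaw),np.sin(yaw),0])
E
python3 - <<'E' 2>&1 | grep -v Warn
from h import *
from rig import manip
np.set_printoptions(precision=3,suppress=True)
R0=Ro.from_euler('xyz',manip.current_tcp_rot()).as_matrix();print(R0)
def t(n,p,R):
    q=manip.ik(list(p),list(rpy(R)));print(n,None if q is None else np.array(q))
M=np.array([.494,.3125]);J=np.array([.5363,.0314])
for f in (0,np.pi):
    t("mask",[*M,.018],down(.197+f));t("maskhi",[*M,.2],down(.197+f));t("jig",[*J,.036],down(.195+f));t("jighi",[*J,.2],down(.195+f))
P=np.array([.501,-.309,.235])
def lamp(n,head,tilt,f):
    h=np.array([np.cos(head),np.sin(head),0]);z=np.array([0,0,1])
    hz=np.sin(tilt)*h+np.cos(tilt)*z; b=np.cos(tilt)*h-np.sin(tilt)*z
    t(n,P+.095*hz-.019*hz,tool(-hz,f*b))
for f in (1,-1):
    lamp("l0",np.deg2rad(190.4),-.08,f);lamp("l1",np.deg2rad(190.4),0,f);lamp("l2",np.deg2rad(84.1),0,f);lamp("l3",np.deg2rad(84.1),.3,f);lamp("l4",np.deg2rad(84.1),.565,f)
E
```

```text
[[-0.     0.237 -0.971]
 [ 0.002 -0.971 -0.237]
 [-1.    -0.002 -0.   ]]
mask [0.446 0.554 1.718 0.    0.869 0.249]
maskhi [0.446 0.338 1.546 0.    1.257 0.249]
jig [-0.07   0.478  1.814 -0.     0.85  -0.265]
jighi [-0.07   0.27   1.647 -0.     1.224 -0.265]
mask [ 0.446  0.554  1.718  0.     0.869 -2.893]
maskhi [ 0.446  0.338  1.546  0.     1.257 -2.893]
jig [-0.07   0.478  1.814 -0.     0.85   2.876]
jighi [-0.07   0.27   1.647  0.     1.224  2.876]
l0 [-0.623  0.311  1.316 -0.058  1.57   2.339]
l1 [-0.67   0.265  1.377  0.     1.5    2.29 ]
l2 [-0.67   0.265  1.377  0.     1.5   -2.138]
l3 [-0.443  0.205  1.508 -0.291  1.335 -1.856]
l4 [-0.233  0.226  1.612 -0.588  1.276 -1.533]
l0 [-0.623  0.311  1.316 -0.058  1.57  -0.803]
l1 [-0.67   0.265  1.377  0.     1.5   -0.851]
l2 [-0.67   0.265  1.377  0.     1.5    1.004]
l3 [-0.443  0.205  1.508 -0.291  1.335  1.286]
l4 [-0.233  0.226  1.612 -0.588  1.276  1.609]
```

```bash
python3 - <<'E'
from h import *
np.set_printoptions(precision=4,suppress=True)
d=pickle.load(open("d0.pkl","rb"));t=d["top"];s=d["side"]
L=lambda x,y:(400+x/4.6,160+y/4.6)
SL=lambda x,y:(300+x/4.6,150+y/4.6)
a=onz(t,*L(70,395),.235);b=onz(t,*L(502,335),.235)
print("knobs",a,b,(a+b)/2,np.linalg.norm(a-b),np.degrees(np.arctan2(*(b-a)[1::-1])))
# foot rim pts top: leftmost, bottom, right at z~.012
pts=[(78,400),(85,455),(120,502),(190,527),(255,508),(300,455)]
W=np.array([onz(t,*L(*p),.01)[:2] for p in pts])
A=np.c_[2*W,np.ones(len(W))];x=np.linalg.lstsq(A,(W**2).sum(1),rcond=None)[0];print("foot",x[:2],np.sqrt(x[2]+x[0]**2+x[1]**2))
print("side foot",onz(s,*SL(281,478),.015))
# orange ends by colour
for n,c in(("t",t),("s",s)):
    h=cv2.cvtColor(c["pixels"],cv2.COLOR_RGB2HSV)
    m=(h[...,0]>8)&(h[...,0]<22)&(h[...,1]>200)&(h[...,2]>120)
    r=np.zeros(m.shape,bool)
    if n=="t": r[218:245,440:500]=1
    else: r[155:180,350:375]=1
    ys,xs=np.nonzero(m&r);print(n,len(xs),xs.min(),xs.max(),ys.min(),ys.max(),xs.mean(),ys.mean(),cv2.fitLine(np.c_[xs,ys].astype(np.float32),2,0,.01,.01).ravel())
    if n=="t": T=(xs.mean(),ys.mean())
    else: S=(xs.mean(),ys.mean())
print(tri(t,T,s,S))
print([onz(t,*T,z) for z in(.325,.33)])
E
```

```text
knobs [ 0.4822 -0.2047  0.235 ] [ 0.5181 -0.4182  0.235 ] [ 0.5001 -0.3115  0.235 ] 0.21656456256408266 -80.43881665143381
foot [ 0.5    -0.3087] 0.06658936015870932
side foot [ 0.4992 -0.3001  0.015 ]
t 248 447 495 225 235 470.2943548387097 229.75806451612902 [  0.9906  -0.1366 470.2943 229.7581]Traceback (most recent call last):
  File "<stdin>", line 20, in <module>
    return umr_minimum(a, axis, None, out, keepdims, initial, where)
ValueError: zero-size array to reduction operation minimum which has no identity
```

```bash
cat >> h.py <<'E'
def lamppose(P,head,tilt,r=.095-.019):
    h=np.array([np.cos(head),np.sin(head),0]);z=np.array([0,0,1])
    hz=np.sin(tilt)*h+np.cos(tilt)*z; b=np.cos(tilt)*h-np.sin(tilt)*z
    return P+r*hz, rpy(tool(-hz,-b))
def wray(c,pos,rot,u,v):
    K=c["intrinsics"];x=(u-K[0,2])/K[0,0];y=(v-K[1,2])/K[1,1];r=np.hypot(x,y)
    dc=np.array([np.sin(r)*x/r,np.sin(r)*y/r,np.cos(r)]) if r>1e-9 else np.array([0,0,1.])
    T=c["tool_from_camera"];R=Ro.from_euler('xyz',rot).as_matrix()
    return np.array(pos)+R@T[:3,3], R@T[:3,:3]@dc
def wonz(w,u,v,z):
    o,d=wray(w["c"],w["pos"],w["rot"],u,v);return o+d*(z-o[2])/d[2]
def wshot(name):
    from rig import manip
    p=np.array(manip.current_position());r=np.array(manip.current_tcp_rot());c=manip.read_camera("wrist")
    w=dict(c=c,pos=p,rot=r);pickle.dump(w,open(name+".pkl","wb"));cv2.imwrite(f"pics/{name}.png",c["pixels"][:,:,::-1]);return w
E
python3 - <<'E'
from h import *
from rig import manip
np.set_printoptions(precision=4,suppress=True)
p=manip.current_position()
manip.move_straight([p[0],p[1],.42],vel=.3)
P=np.array([.5003,-.310,.235])
pos,rot=lamppose(P+[.0075,0,0],np.deg2rad(190),0)
pos[2]=.43
manip.move_to(list(pos),list(rot))
wshot("wl");print(manip.current_position(),manip.current_joints(),manip.current_time())
c=manip.read_camera("top");cv2.imwrite("pics/tl1.png",c["pixels"][:,:,::-1])
E
```

```text
[ 0.5072 -0.311   0.4298] [-0.6659  0.238   1.1423 -0.0004  1.7616 -0.8385] 2.7417<stdin>:7: UserWarning: Gimbal lock detected. Setting third angle to zero since it is not possible to uniquely determine all angles.
```

View pics/wl.png

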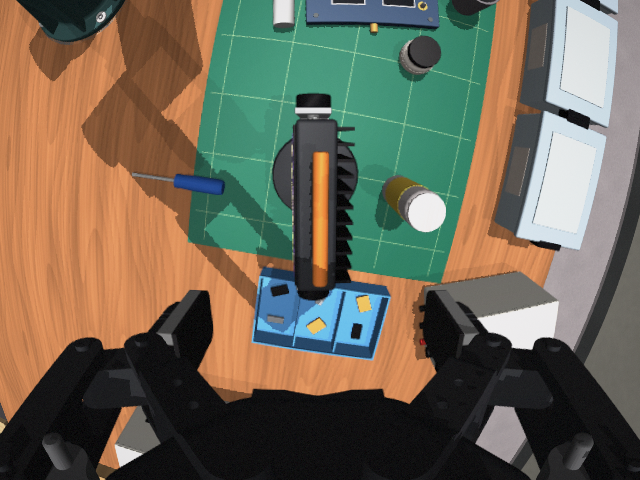

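```bash
python3 - <<'E'
from h import *
np.set_printoptions(precision=4,suppress=True)
w=pickle.load(open("wl.pkl","rb"))
h=cv2.cvtColor(w["c"]["pixels"],cv2.COLOR_RGB2HSV)
m=(h[...,0]>8)&(h[...,0]<22)&(h[...,1]>190);r=np.zeros(m.shape,bool);r[148:292,308:332]=1
n,lab,st,_=cv2.connectedComponentsWithStats((m&r).astype(np.uint8))
i=1+st[1:,4].argmax();ys,xs=np.nonzero(lab==i);print(st[i])
for y0 in (ys.min(),ys.max()):
    k=abs(ys-y0)<4;print(xs[k].mean(),y0,wonz(w,xs[k].mean(),y0,.331))
c=0
a=wonz(w,xs[ys<ys.min()+4].mean(),ys.min(),.331);b=wonz(w,xs[ys>ys.max()-4].mean(),ys.max(),.331)
print((a+b)/2,np.linalg.norm(a-b),np.degrees(np.arctan2(*(b-a)[1::-1])))
# head top left/right edges at mid row: front/back edge z .287
for u in(294,336):print(wonz(w,u,215,.287))
E
```

```text
[313 152  15 134 554]
315.125 152 [ 0.495  -0.2572  0.331 ]
319.7317073170732 285 [ 0.5163 -0.359   0.331 ]
[ 0.5056 -0.3081  0.331 ] 0.10400057505049039 -78.17463092073764
[ 0.4862 -0.3163  0.287 ]
[ 0.5223 -0.31    0.287 ]
```

```bash
python3 -W ignore - <<'E'
from h import *
from rig import manip
np.set_printoptions(precision=3,suppress=True)
P=np.array([.5003,-.310,.235]);H0=np.deg2rad(190.5)
pos,rot=lamppose(P,H0,-.075)
up=pos+[0.006,0,.07]
manip.move_straight(list(up),list(rot),vel=.2)
manip.move_straight(list(pos),list(rot),vel=.1)
print(manip.current_contact_force(),manip.current_time())
manip.gripper_close(70); 
print(manip.current_gripper_width(),manip.current_contact_force(),manip.current_moment())
wshot("wl2")
c=manip.read_camera("side");cv2.imwrite("pics/s2.png",cv2.resize(c["pixels"][100:280,270:470,::-1],None,fx=3,fy=3))
print(manip.current_time())
E
```

```text
[-0.071  0.878 -0.192] 4.0417
0.0005471078831401329 [1.093 0.924 0.052] [ 0.014 -0.052  0.039]
4.9083
```

View pics/s2.png

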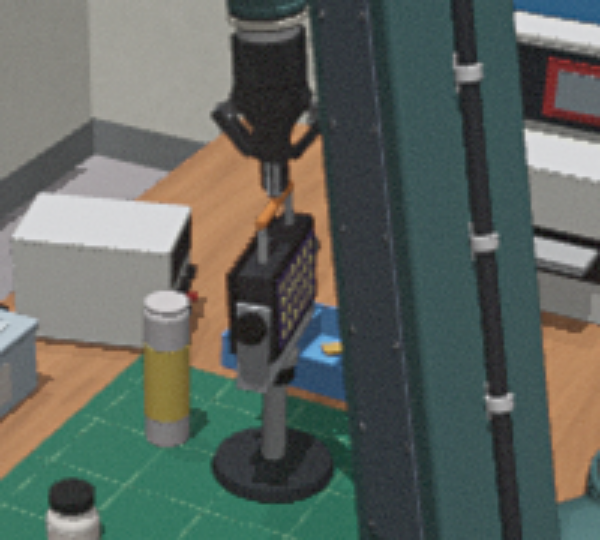

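```bash
python3 -W ignore - <<'E'
from h import *
from rig import manip
print(manip.current_position(),manip.current_tcp_rot(),manip.current_joints())
print(lamppose(np.array([.5003,-.310,.235]),np.deg2rad(190.5),-.075))
E
```

```text
[ 0.50590237 -0.30894094  0.31077143] [-1.57124393  1.49578315 -2.95871762] [-0.62767105  0.30788378  1.31992455 -0.05433583  1.56553484 -0.80930113]
(array([ 0.5058993 , -0.30896223,  0.31078635]), array([-1.57079633,  1.49579633, -2.95833308]))
```

View pics/wl2.png

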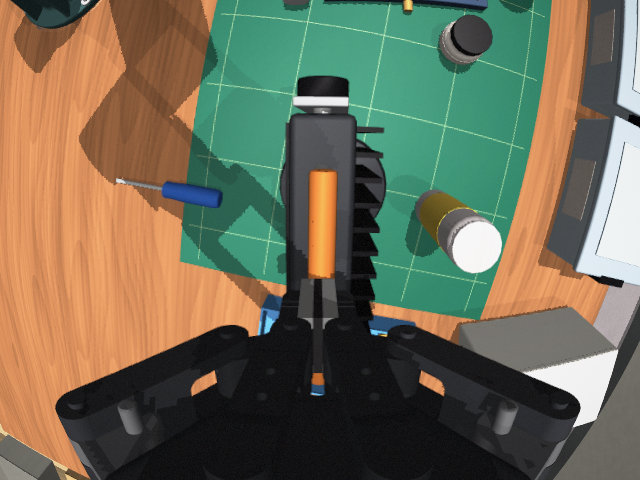

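```bash
python3 -W ignore - <<'E'
from h import *
from rig import manip
c=manip.read_camera("side")
im=np.ascontiguousarray(c["pixels"][:,:,::-1])
X0,Y0=320,120
cr=cv2.resize(im[Y0:Y0+130,X0:X0+100],None,fx=6,fy=6,interpolation=cv2.INTER_CUBIC)[:600]
def mk(X,col):
    p=proj(c,X);cv2.circle(cr,tuple(int((a-b)*6) for a,b in zip(p,(X0,Y0))),4,col,1)
mk([.5059,-.309,.3108],(0,0,255));mk([.5073,-.309,.3297],(255,0,0));mk([.5003,-.31,.235],(255,255,0))
mk([.498,-.258,.33],(0,255,0));mk([.517,-.36,.33],(0,255,0))
cv2.imwrite("pics/s3.png",cr)
E
```

```text
(no output)
```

View pics/s3.png

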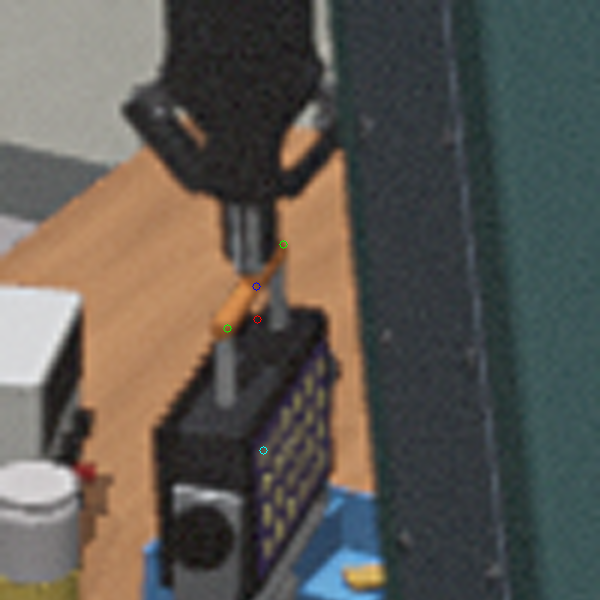

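```bash
python3 -W ignore - <<'E'
from h import *
from rig import manip
w=pickle.load(open("wl2.pkl","rb"))
def wproj(w,X=None,Xt=None):
    T=w["c"]["tool_from_camera"];
    if Xt is None: Xt=Ro.from_euler('xyz',w["rot"]).as_matrix().T@(np.array(X)-w["pos"])
    x=T[:3,:3].T@(np.array(Xt)-T[:3,3]);r=np.hypot(x[0],x[1]);th=np.arctan2(r,x[2]);K=w["c"]["intrinsics"]
    return K[0,2]+K[0,0]*th*x[0]/r,K[1,2]+K[1,1]*th*x[1]/r
print("tcp",wproj(w,Xt=[0,0,0]),[wproj(w,Xt=[-x,0,0]) for x in(.019,.03,.045)])
for X in([.498,-.258,.33],[.517,-.36,.33],[.5073,-.309,.33]):print(wproj(w,X))
print(manip.current_position(),manip.current_gripper_width())
E
python3 - <<'E'
import cv2
i=cv2.imread("pics/wl2.png");cv2.imwrite("pics/wl2z.png",cv2.resize(i[140:400,240:400],None,fx=2.3,fy=2.3,interpolation=2))
E
```

```text
tcp (np.float64(319.67348117299446), np.float64(272.84635678809065)) [(np.float64(319.88690641828384), np.float64(288.0178316416426)), (np.float64(320.03084981121117), np.float64(298.3253293331983)), (np.float64(320.25708290335825), np.float64(314.6514230357052))]
(np.float64(320.25712110474046), np.float64(173.45621454487505))
(np.float64(319.88244241158543), np.float64(380.1798651203301))
(np.float64(319.68449706059306), np.float64(288.887704365574))
[ 0.50591023 -0.3089725   0.3107517 ] 0.00021308850898522932
```

View pics/wl2z.png

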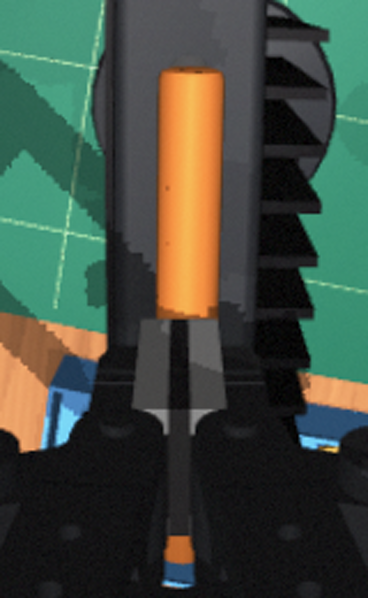

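```bash
cat >> h.py <<'E'
def wproj(w,X=None,Xt=None):
    T=w["c"]["tool_from_camera"];
    if Xt is None: Xt=Ro.from_euler('xyz',w["rot"]).as_matrix().T@(np.array(X)-w["pos"])
    x=T[:3,:3].T@(np.array(Xt)-T[:3,3]);r=np.hypot(x[0],x[1]);th=np.arctan2(r,x[2]);K=w["c"]["intrinsics"]
    return K[0,2]+K[0,0]*th*x[0]/r,K[1,2]+K[1,1]*th*x[1]/r
E
python3 -W ignore - <<'E'
from h import *
from rig import manip
np.set_printoptions(precision=3,suppress=True)
w=pickle.load(open("wl2.pkl","rb"));d=pickle.load(open("d0.pkl","rb"))
R=Ro.from_euler('xyz',w["rot"]).as_matrix()
for x in(0,-.01,-.02,-.03,-.04):
    print(x,"wrist front edge",np.array(wproj(w,Xt=[x,.005,-.011])),"side",(np.array(proj(d["side"],w["pos"]+R@[x,0,0]))-[320,120])*6)
w0=dict(c=d["wrist"],pos=d["pos"],rot=d["rot"])
for x in(-.013,-.023,-.033,-.043):print("open",x,np.array(wproj(w0,Xt=[x,.0425,-.011])))
# side view at start: fingertips
im=d["side"]["pixels"];cv2.imwrite("pics/s0f.png",cv2.resize(im[130:210,460:560,::-1],None,fx=7,fy=7,interpolation=2))
print([(np.array(proj(d["side"],np.array(d["pos"])+[0,0,-x]))-[460,130])*7 for x in(0,-.013,-.03)])
E
```

```text
0 wrist front edge [329.888 251.979] side [257.547 319.804]
-0.01 wrist front edge [330.561 258.623] side [256.687 302.254]
-0.02 wrist front edge [331.309 266.033] side [255.822 284.606]
-0.03 wrist front edge [332.144 274.342] side [254.953 266.861]
-0.04 wrist front edge [333.083 283.714] side [254.079 249.016]
open -0.013 [409.421 257.453]
open -0.023 [414.608 264.771]
open -0.033 [420.37  272.949]
open -0.043 [426.798 282.136]
[array([271.015, 452.26 ]), array([275.181, 427.709]), array([280.675, 395.338])]
```

View pics/s0f.png

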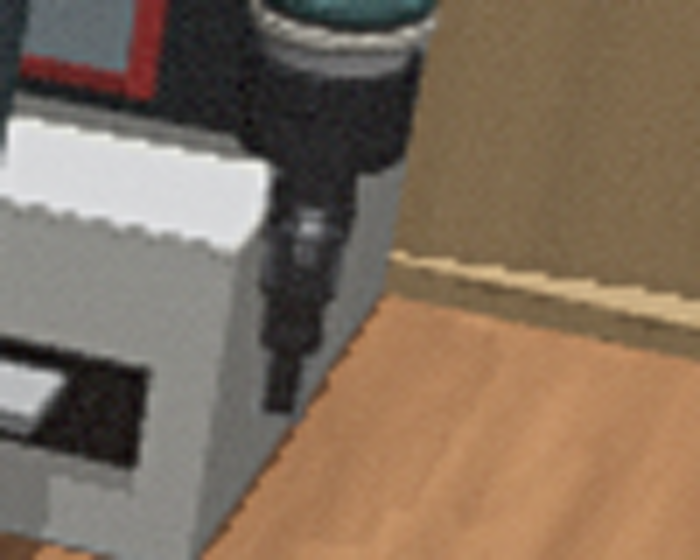

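```bash
python3 -W ignore - <<'E'
from h import *
from rig import manip
np.set_printoptions(precision=3,suppress=True)
p=np.array(manip.current_position())
manip.move_straight(list(p+[0,0,.06]),vel=.15)
w=wshot("wf1");p=w["pos"];print(p,manip.current_gripper_width())
R=Ro.from_euler('xyz',w["rot"]).as_matrix()
c=manip.read_camera("side")
def show(n):
    cr=cv2.resize(c["pixels"][90:190,310:410,::-1],None,fx=6,fy=6,interpolation=2)
    for x in(0,-.01,-.02,-.03):
        q=(proj(c,p+R@[x,0,0])-[310,90])*6;cv2.circle(cr,(int(q[0]),int(q[1])),3,(0,0,255) if x==0 else(0,255,0),1)
    cv2.imwrite(n,cr)
show("pics/sf1.png")
manip.ungrasp();w=wshot("wf2");print(manip.current_gripper_width())
c=manip.read_camera("side");show("pics/sf2.png")
a=cv2.imread("pics/sf1.png");b=cv2.imread("pics/sf2.png");cv2.imwrite("pics/sf.png",np.hstack([a[:,:400],b[:,:400]]))
a=cv2.imread("pics/wf1.png");b=cv2.imread("pics/wf2.png");cv2.imwrite("pics/wf.png",np.hstack([a[:,120:520],b[:,120:520]]))
print(manip.current_time())
E
```

```text
[ 0.506 -0.309  0.37 ] -9.18029634545918e-05
0.08584421654112354
6.4917
```

View pics/sf.png

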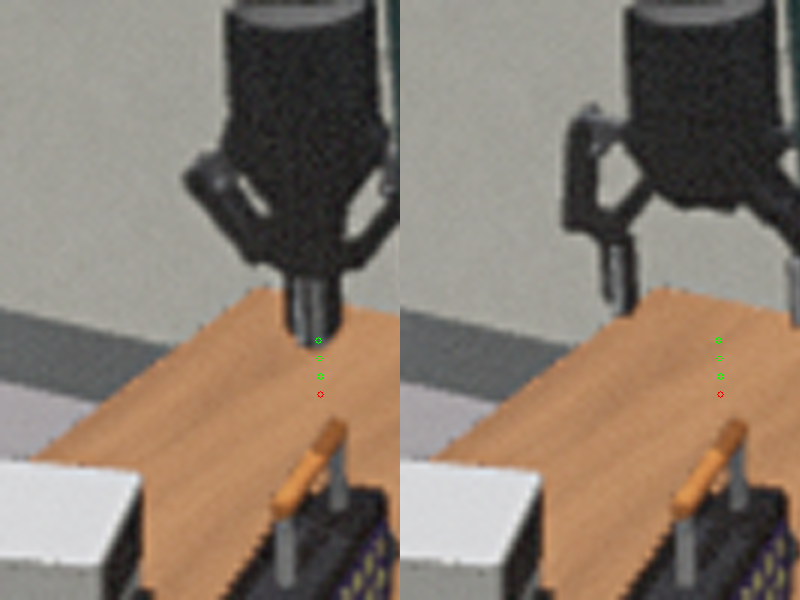

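View pics/wf.png

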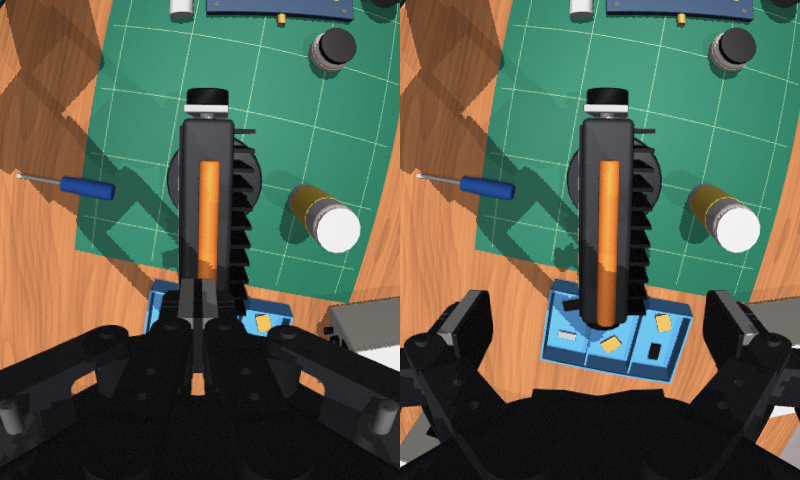

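```bash
python3 -W ignore - <<'E'
from h import *
from rig import manip
np.set_printoptions(precision=3,suppress=True)
P=np.array([.5003,-.310,.235]);H0=np.deg2rad(190.5)
pos,rot=lamppose(P,H0,-.075,r=.095-.048)
manip.move_straight(list(pos),list(rot),vel=.1)
print(manip.current_contact_force(),manip.current_time())
manip.gripper_close(70)
print(manip.current_gripper_width(),manip.current_contact_force(),manip.current_moment())
wshot("wl3")
c=manip.read_camera("side");cv2.imwrite("pics/s4.png",cv2.resize(c["pixels"][100:280,270:470,::-1],None,fx=3,fy=3))
print(manip.current_time())
E
```

```text
[-0.631 -0.314  0.26 ] 7.5333
0.009468003254966271 [ 1.366 -0.156  2.485] [ 0.129 -0.105 -0.207]
8.3167
```

View pics/s4.png

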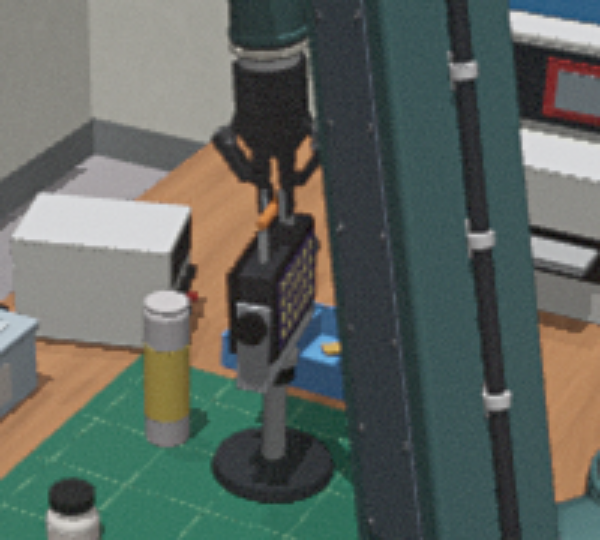

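View pics/wl3.png

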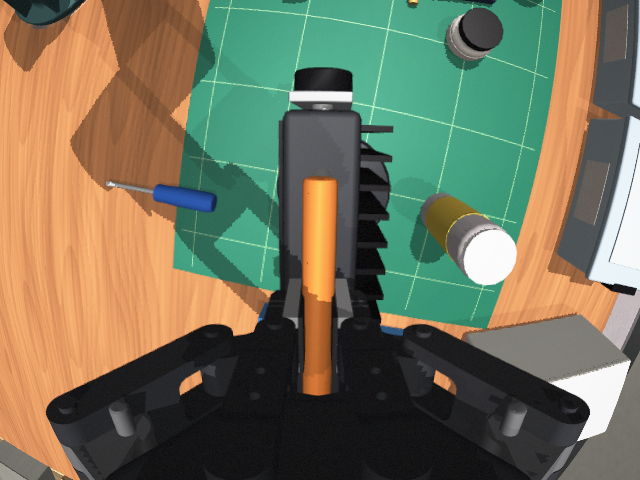

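```bash
python3 -W ignore - <<'E'
from h import *
from rig import manip
np.set_printoptions(precision=3,suppress=True)
P=np.array([.5003,-.310,.235]);H0=np.deg2rad(190.5);H1=np.arctan2(.3413,.0355)
def st(n): print(n,manip.current_contact_force(),manip.current_moment(),round(manip.current_gripper_width(),4),manip.current_time())
r=.047
pos,rot=lamppose(P,H0,0,r);manip.move_straight(list(pos),list(rot),vel=.05);st("lvl")
q=np.array(manip.current_joints());print(q)
for k in(.34,.67,1):
    q2=q.copy();q2[5]+=k*(H0-H1);manip.movej(list(q2));st(k)
wshot("wl4")
E
```

```text
lvl [-0.124 -0.324  1.724] [ 0.15   0.051 -0.143] 0.0097 8.5667
[-0.673  0.281  1.424 -0.001  1.438 -0.854]
0.34 [0.613 5.69  4.527] [ 0.835 -0.136 -0.008] 0.0093 9.2167
0.67 [3.119 4.753 3.017] [ 0.887 -0.495 -0.026] 0.0091 9.8583
1 [4.736 3.389 1.989] [ 0.709 -0.639  0.025] 0.01 10.5
```

View pics/wl4.png

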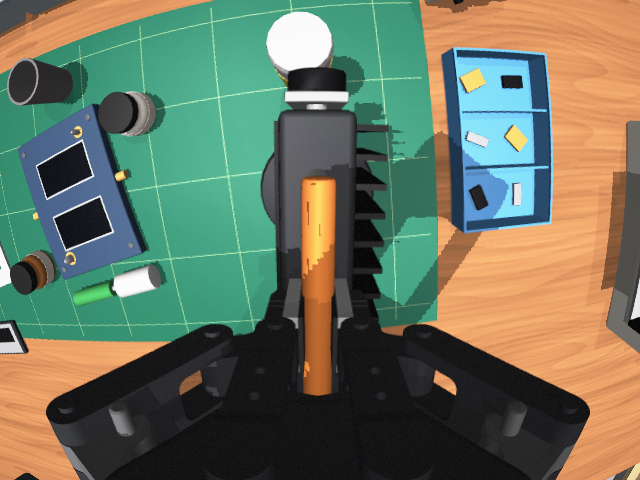

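```bash
python3 -W ignore - <<'E'
from h import *
from rig import manip
np.set_printoptions(precision=3,suppress=True)
P=np.array([.5003,-.310,.235]);H1=np.arctan2(.3413,.0355)
def st(n): print(n,manip.current_contact_force(),manip.current_moment(),round(manip.current_gripper_width(),4),manip.current_time())
r=.047
for t in(.14,.28,.42,.564):
    pos,rot=lamppose(P,H1,t,r);manip.move_straight(list(pos),list(rot),vel=.04);st(t)
wshot("wl5")
c=manip.read_camera("side");cv2.imwrite("pics/s5.png",cv2.resize(c["pixels"][100:280,270:470,::-1],None,fx=3,fy=3))
E
```

```text
0.14 [-0.088  4.282  4.245] [ 0.773 -0.162 -0.078] 0.0095 10.875
0.28 [0.972 5.064 5.627] [ 0.857 -0.046 -0.062] 0.0094 11.1917
0.42 [-0.088  8.286  8.95 ] [ 0.968  0.103 -0.037] 0.0099 11.5083
0.564 [-0.063 11.639  8.626] [ 1.049  0.156 -0.173] 0.0097 11.825
```

View pics/wl5.png

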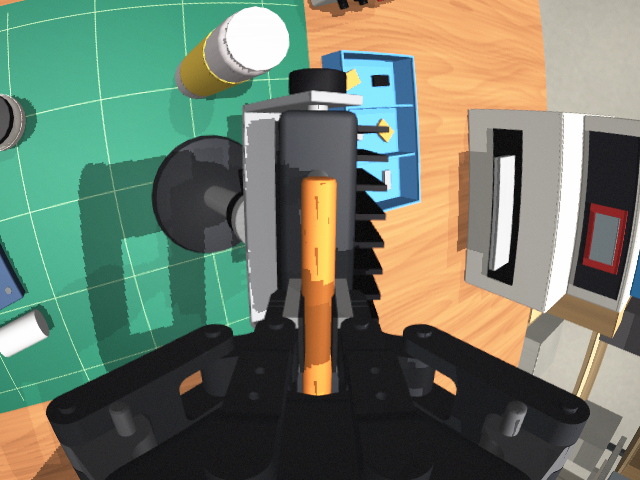

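View pics/s5.png

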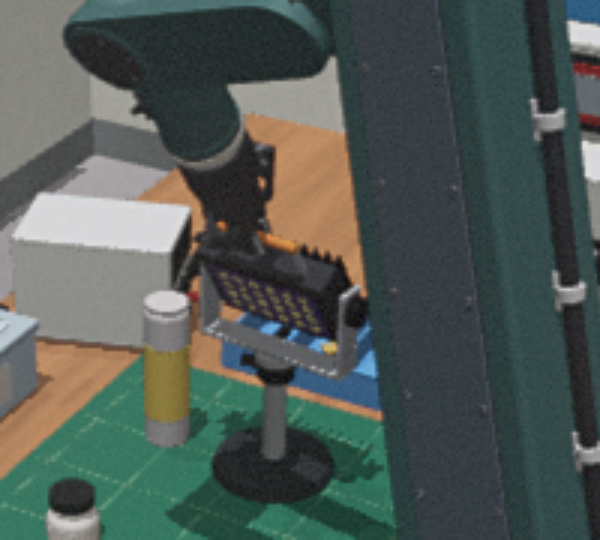

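```bash
python3 -W ignore - <<'E'
from h import *
from rig import manip
np.set_printoptions(precision=3,suppress=True)
manip.ungrasp()
P=np.array([.5003,-.310,.235]);H1=np.arctan2(.3413,.0355)
pos,rot=lamppose(P,H1,.564,.047+.12);manip.move_straight(list(pos),list(rot),vel=.25)
wshot("wl6");print(manip.current_time(),manip.current_position())
d={n:manip.read_camera(n) for n in("side","top")};pickle.dump(d,open("d1.pkl","wb"))
cv2.imwrite("pics/s6.png",cv2.resize(d["side"]["pixels"][130:280,300:420,::-1],None,fx=4,fy=4,interpolation=2))
cv2.imwrite("pics/t6.png",cv2.resize(d["top"]["pixels"][160:290,380:520,::-1],None,fx=4.6,fy=4.6,interpolation=2))
E
```

```text
13.325 [ 0.509 -0.221  0.375]
```

View pics/s6.png

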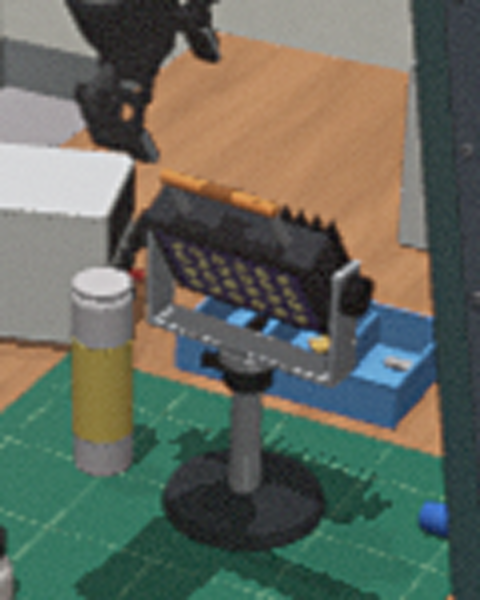

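View pics/wl6.png

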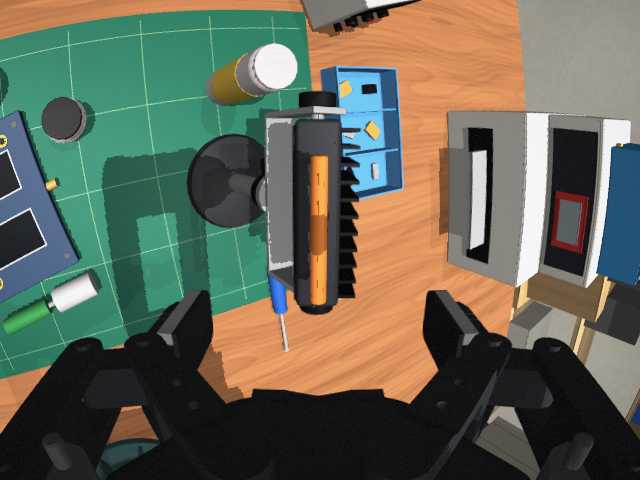

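View pics/t6.png

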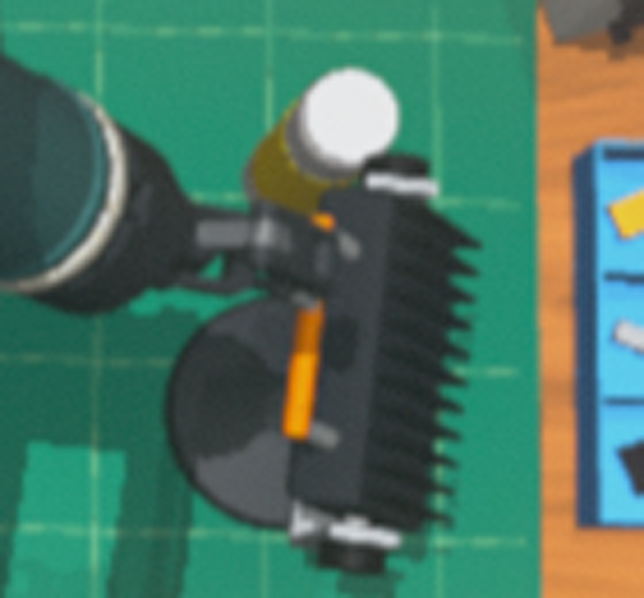

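```bash
python3 -W ignore - <<'E'
from h import *
np.set_printoptions(precision=4,suppress=True)
d=pickle.load(open("d1.pkl","rb"));t=d["top"];s=d["side"];w=pickle.load(open("wl6.pkl","rb"))
L=lambda x,y:(380+x/4.6,160+y/4.6);S=lambda x,y:(300+x/4,130+y/4)
a=tri(t,L(295,438),s,S(277,212));b=tri(t,L(323,217),s,S(162,177));print(a,b)
A,B=a[0],b[0];m=(A+B)/2;h=(B-A);print("centre",m,np.linalg.norm(h),"heading",np.degrees(np.arctan2(h[1],h[0]))+90)
P=np.array([.5003,-.310,.235]);v=m-P;print("tilt",np.arctan2(np.hypot(v[0],v[1]),v[2]),np.linalg.norm(v))
for c in(1,):
    print("wrist bar",wonz(w,319,155,.315),wonz(w,319,304,.315))
h=np.deg2rad(84.06);print("expected",P+.095*np.array([np.sin(.564)*np.cos(h),np.sin(.564)*np.sin(h),np.cos(.564)]))
E
```

```text
(array([ 0.4557, -0.254 ,  0.3142]), np.float64(0.00252073790647762)) (array([ 0.5607, -0.2669,  0.3126]), np.float64(0.003418412189711606))
centre [ 0.5082 -0.2605  0.3134] 0.10573385961651026 heading 82.9954961392366
tilt 0.5691897489211556 0.09307979247619587
wrist bar [ 0.5576 -0.2664  0.315 ] [ 0.4509 -0.2556  0.315 ]
expected [ 0.5056 -0.2595  0.3153]
```

```bash
python3 -W ignore - <<'E'
from h import *
from rig import manip
np.set_printoptions(precision=3,suppress=True)
manip.move_to([.536,.031,.213],list(rpy(down(.196))))
wshot("wj")
manip.move_to([.494,.3125,.22],list(rpy(down(.196))))
wshot("wm");print(manip.current_time(),manip.current_joints())
E
```

```text
16.25 [ 0.444  0.32   1.521 -0.001  1.3    0.249]
```

View pics/wj.png

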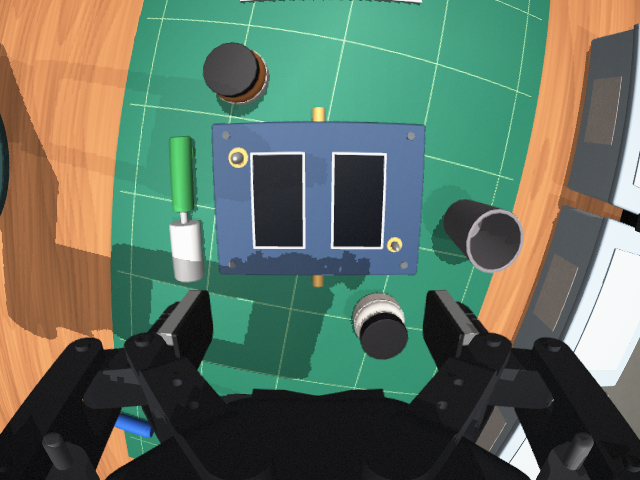

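View pics/wm.png

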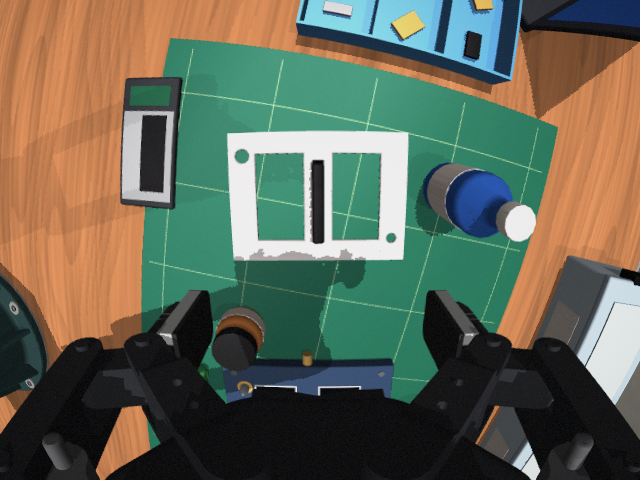

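```bash
python3 -W ignore - <<'E'
from h import *
np.set_printoptions(precision=4,suppress=True)
wj=pickle.load(open("wj.pkl","rb"));wm=pickle.load(open("wm.pkl","rb"))
hj=cv2.cvtColor(wj["c"]["pixels"],cv2.COLOR_RGB2HSV);hm=cv2.cvtColor(wm["c"]["pixels"],cv2.COLOR_RGB2HSV)
def ctr(m,cx,cy,r=14):
    q=np.zeros(m.shape,np.uint8);q[cy-r:cy+r,cx-r:cx+r]=m[cy-r:cy+r,cx-r:cx+r]
    cs,_=cv2.findContours(q,cv2.RETR_EXTERNAL,cv2.CHAIN_APPROX_NONE);c=max(cs,key=len)
    e=cv2.fitEllipse(c);return e
yel=(hj[...,0]>15)&(hj[...,0]<35)&(hj[...,1]>90)
grn=(hm[...,0]>60)&(hm[...,0]<95)&(hm[...,1]>80)
def pose(a,b):
    yaw=np.arctan2(*(b-a)[1::-1])-np.arctan2(-90,160);return (a+b)/2,yaw,np.linalg.norm(b-a)
eb,es=ctr(yel,238,157),ctr(yel,394,245);print(eb,es)
pb,ps=wonz(wj,*eb[0],.018),wonz(wj,*es[0],.018);print("jig",pose(pb,ps))
fb,fs=ctr(grn,242,156,11),ctr(grn,391,238,9);print(fb,fs)
hb,hs=wonz(wm,*fb[0],.0025),wonz(wm,*fs[0],.0025);print("mask",pose(hb,hs))
# bar
bar=(hm[...,2]<70);q=np.zeros(bar.shape,np.uint8);q[155:250,305:332]=bar[155:250,305:332]
r=cv2.boundingRect(q);print(r)
ys,xs=np.nonzero(q)
print("bar ends",wonz(wm,318,r[1],.044),wonz(wm,318,r[1]+r[3],.044), "mid",wonz(wm,xs.mean(),ys.mean(),.044))
E
```

```text
((237.8594970703125, 157.24253845214844), (18.37134552001953, 18.918420791625977), 10.145567893981934) ((394.1165771484375, 244.24449157714844), (12.745668411254883, 13.601762771606445), 49.839359283447266)
jig (array([0.5352, 0.0316, 0.018 ]), np.float64(0.19182820144947482), np.float64(0.18432521196653948))
((241.5636444091797, 155.92564392089844), (11.504192352294922, 12.526729583740234), 170.04043579101562) ((390.3360595703125, 237.35801696777344), (6.956676959991455, 8.146721839904785), 47.85356903076172)
mask (array([0.4931, 0.3129, 0.0025]), np.float64(0.20026532149991694), np.float64(0.18454813590994273))
(312, 160, 12, 84)
bar ends [0.4853 0.3544 0.044 ] [0.5013 0.2739 0.044 ] mid [0.4925 0.3162 0.044 ]
```

```bash
python3 -W ignore - <<'E'
from h import *
from rig import manip
np.set_printoptions(precision=3,suppress=True)
rot=list(rpy(down(.199)))
manip.move_straight([.4931,.3129,.06],rot,vel=.25)
manip.move_straight([.4931,.3129,-.008],rot,vel=.08)
print(manip.current_contact_force(),manip.current_time())
manip.gripper_close(60)
print(manip.current_gripper_width(),manip.current_contact_force())
w=wshot("wg");c=manip.read_camera("side");cv2.imwrite("pics/sg.png",cv2.resize(c["pixels"][280:430,170:340,::-1],None,fx=4,fy=4,interpolation=2))
E
```

```text
[0.699 0.02  0.791] 18.0417
0.01103491848514514 [ 0.667 -0.536  3.694]
```

View pics/wg.png

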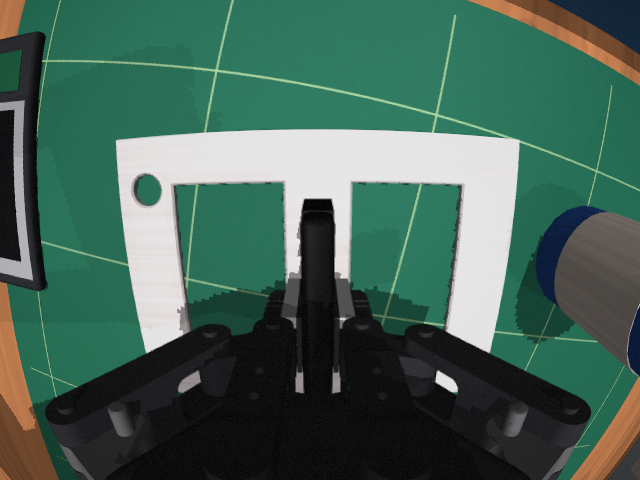

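View pics/sg.png

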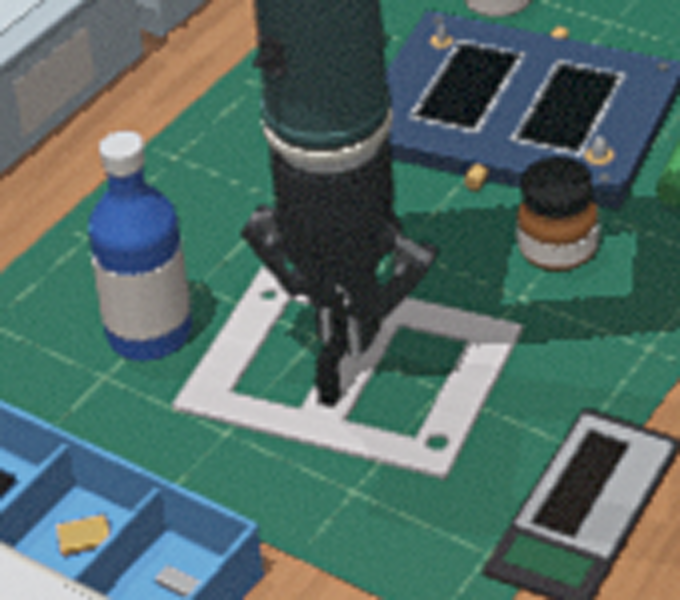

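```bash
python3 -W ignore - <<'E'
from h import *
np.set_printoptions(precision=4,suppress=True)
w=pickle.load(open("wg.pkl","rb"));R=Ro.from_euler('xyz',w["rot"]).as_matrix()
hm=cv2.cvtColor(w["c"]["pixels"],cv2.COLOR_RGB2HSV)
g=((hm[...,0]>55)&(hm[...,0]<100)&(hm[...,1]>70)).astype(np.uint8);q=np.zeros_like(g);q[165:215,125:170]=g[165:215,125:170]
cs,_=cv2.findContours(q,0,1);c=max(cs,key=len);(cx,cy),ax,an=cv2.fitEllipse(c);print(cx,cy,ax)
tf=lambda X:R.T@(X-w["pos"])
b=tf(wonz(w,cx,cy,.0025));print("hole tool",b)
white=((hm[...,1]<50)&(hm[...,2]>150))
# outer top edge rows at columns, and window corners
E=[]
for u in range(150,500,25):
    v=np.nonzero(white[100:180,u])[0][0]+100-.5;E.append(tf(wonz(w,u,v,.005))[1:])
E=np.array(E);k=np.polyfit(E[:,0],E[:,1],1);print("top edge slope, z at 0 (-.070)",k)
for v in(200,225,250):
    row=np.nonzero(white[v,90:540])[0]+90
    print(tf(wonz(w,row[0]-.5,v,.005))[1],tf(wonz(w,row[-1]+.5,v,.005))[1])
E
```

```text
148.1311492919922 189.55093383789062 (23.3370304107666, 29.442663192749023)
hole tool [-0.0102 -0.0817 -0.0449]
top edge slope, z at 0 (-.070) [-0.0007 -0.0703]
-0.09708720720693839 0.09456376326235076
-0.09695208909899869 0.09501810355633282
-0.09715314276918026 0.09461779274826451
```

```bash
python3 -W ignore - <<'E'
from h import *
from rig import manip
np.set_printoptions(precision=3,suppress=True)
manip.move_straight([.4931,.3129,.11],vel=.2)
print(manip.current_gripper_width(),manip.current_contact_force())
rot=list(rpy(down(.193)))
manip.move_straight([.5365,.0317,.11],rot,vel=.25)
manip.move_straight([.5365,.0317,.032],rot,vel=.12)
print(manip.current_position(),manip.current_contact_force(),manip.current_moment(),manip.current_time())
wshot("wp")
c=manip.read_camera("side");cv2.imwrite("pics/sp.png",cv2.resize(c["pixels"][240:350,220:380,::-1],None,fx=5,fy=5,interpolation=2))
E
```

```text
0.010515464948980426 [-0.21  -1.124 -2.47 ]
[0.537 0.032 0.032] [ 0.024 -0.235 -1.416] [ 0.003 -0.026 -0.011] 21.6417
```

View pics/wp.png

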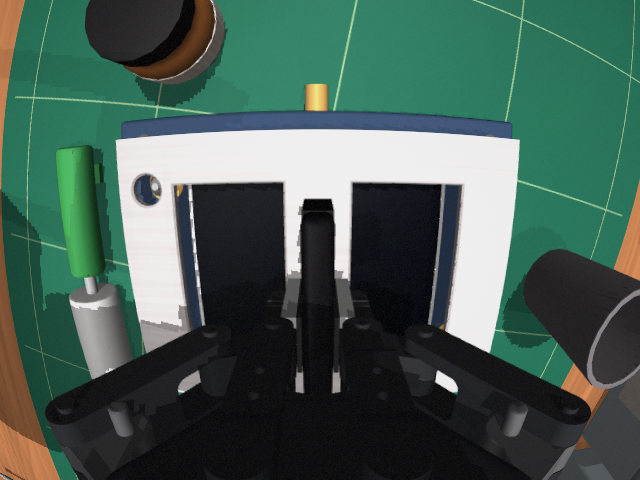

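View pics/sp.png

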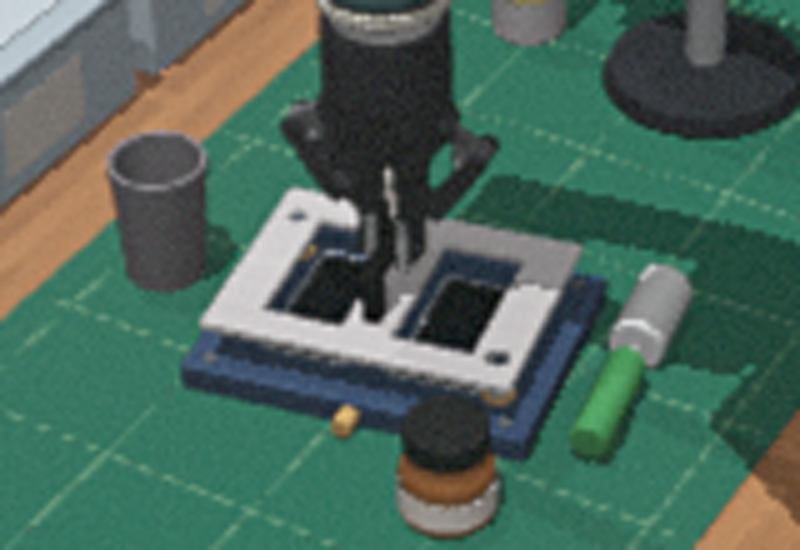

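```bash
python3 -W ignore - <<'E'
from h import *
w=pickle.load(open("wp.pkl","rb"))
J=np.array([.5352,.0316]);c,s=np.cos(.193),np.sin(.193)
pb=J+[c*-.08-s*.045,s*-.08+c*.045]
print("tip pred",wproj(w,[*pb,.033]),"at plate top",wproj(w,[*pb,.0425]))
i=cv2.imread("pics/wp.png");cv2.imwrite("pics/wpz.png",cv2.resize(i[160:220,115:185],None,fx=8,fy=8,interpolation=2))
E
```

```text
tip pred (np.float64(155.90909564078666), np.float64(186.44146344559368)) at plate top (np.float64(147.95556701732022), np.float64(189.35371920224065))
```

View pics/wpz.png

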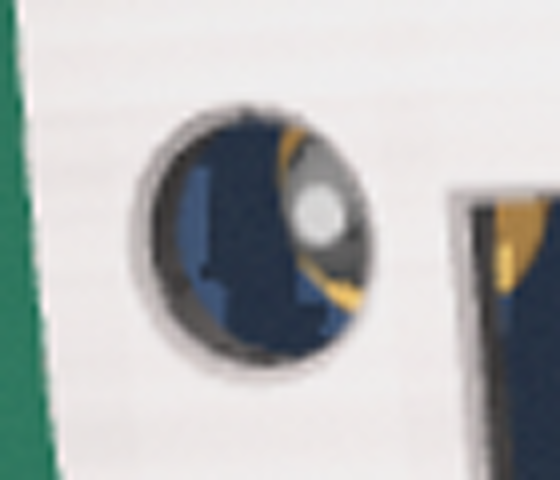

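```bash
python3 -W ignore - <<'E'
from h import *
from rig import manip
np.set_printoptions(precision=2,suppress=True)
for z in(.026,.022,.018,.015,.0125,.0115,.0105,.0098):
    manip.move_straight([.5365,.0317,z],vel=.04)
    f=np.array(manip.current_contact_force());print(z,manip.current_position(),f,np.array(manip.current_moment()))
    if f[2]>12 or np.hypot(f[0],f[1])>12: break
print(manip.current_time())
c=manip.read_camera("side");cv2.imwrite("pics/sq.png",cv2.resize(c["pixels"][240:350,220:380,::-1],None,fx=5,fy=5,interpolation=2))
wshot("wq")
E
```

```text
0.026 [0.54 0.03 0.03] [-0.01  0.8  -2.32] [-0.02  0.    0.01]
0.022 [0.54 0.03 0.02] [-0.39 -0.16 -2.03] [-0.    0.03  0.03]
0.018 [0.54 0.03 0.02] [-0.81  0.12 -2.69] [ 0.    0.02 -0.02]
0.015 [0.54 0.03 0.01] [ 0.89 -0.26 -2.58] [-0.02 -0.01  0.03]
0.0125 [0.54 0.03 0.01] [-0.59  0.43 -2.18] [-0.01 -0.03 -0.  ]
0.0115 [0.54 0.03 0.01] [ 0.19 -0.75 -2.1 ] [-0.02  0.   -0.01]
0.0105 [0.54 0.03 0.01] [ 0.45 -0.98 -2.33] [-0.04 -0.07  0.04]
0.0098 [0.54 0.03 0.01] [-1.4   0.21  6.55] [-0.    0.3  -0.02]
23.7917
```

View pics/sq.png

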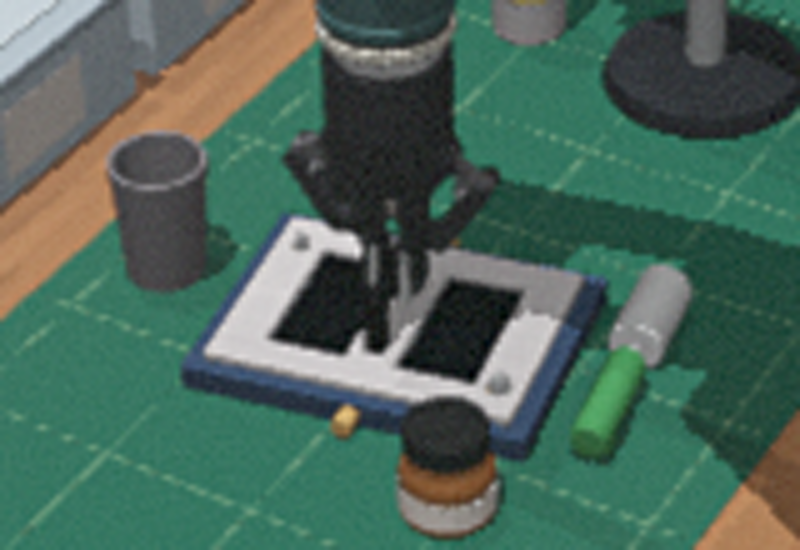

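View pics/wq.png

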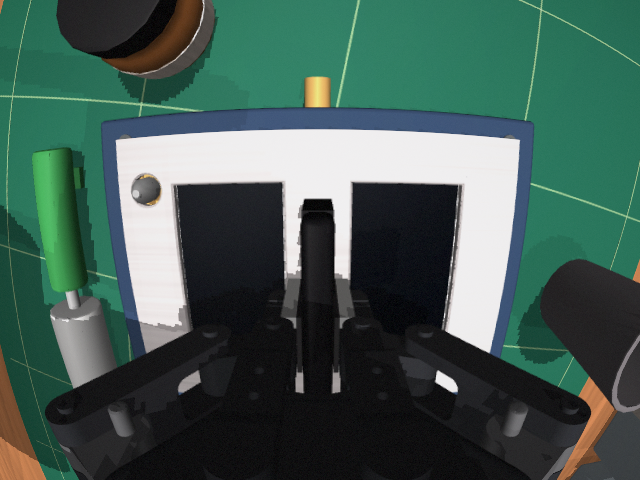

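Seated: the bed took up 6.5 N and both pins show through their holes. Next I'll release, retreat and check everything.

```bash
python3 -W ignore - <<'E'
from h import *
from rig import manip
np.set_printoptions(precision=4,suppress=True)
manip.ungrasp()
manip.move_straight([.5365,.0317,.08],vel=.08)
manip.move_straight([.5365,.0317,.25],vel=.3)
w=wshot("we")
q=np.array(manip.current_joints())
q[0]+=.9   # swing toward the mask's old side, high above the bench
manip.move_straight([.5365,.0317,.32],vel=.3)
qq=np.array(manip.current_joints());qq[0]+=.9;manip.movej(list(qq))
d={n:manip.read_camera(n) for n in("side","top")};pickle.dump(d,open("d2.pkl","wb"))
cv2.imwrite("pics/se.png",d["side"]["pixels"][:,:,::-1]);cv2.imwrite("pics/te.png",d["top"]["pixels"][:,:,::-1])
print(manip.current_time(),manip.current_contact_force())
E
```

```text
28.5833 [0.3887 0.6082 0.2078]
```

View pics/we.png

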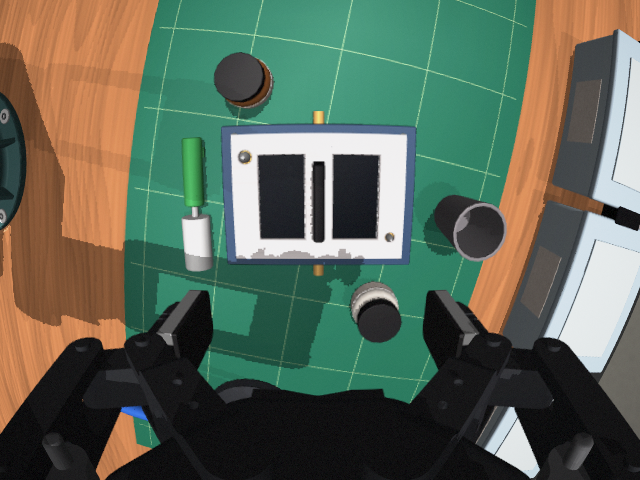

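View pics/te.png

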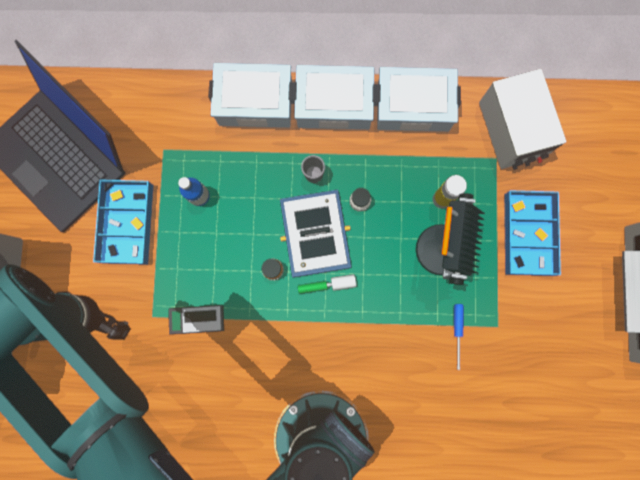

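View pics/se.png

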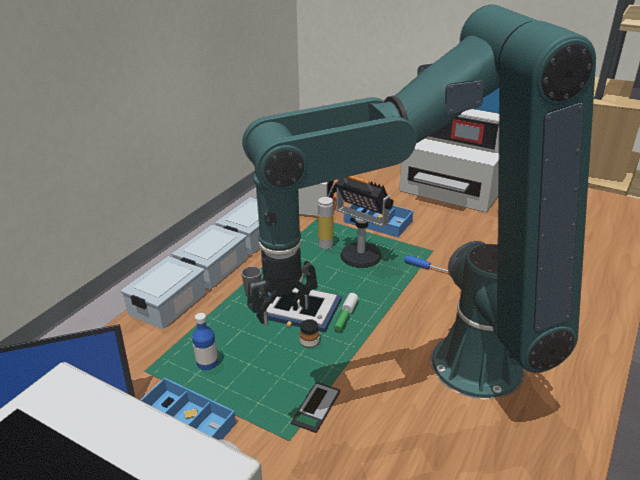

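```bash
python3 -W ignore - <<'E'
from h import *
from rig import manip
np.set_printoptions(precision=4,suppress=True)
d=pickle.load(open("d2.pkl","rb"));p=manip.current_position();print(p,proj(d["side"],p),proj(d["top"],p))
t=d["top"]
w=pickle.load(open("we.pkl","rb"))
hm=cv2.cvtColor(w["c"]["pixels"],cv2.COLOR_RGB2HSV)
wh=(hm[...,1]<45)&(hm[...,2]>110)
cv2.imwrite("pics/wez.png",cv2.resize(w["c"]["pixels"][120:270,215:425,::-1],None,fx=3.8,fy=3.8,interpolation=2))
# orange bar in top
h=cv2.cvtColor(t["pixels"],cv2.COLOR_RGB2HSV);m=(h[...,0]>8)&(h[...,0]<22)&(h[...,1]>190)&(h[...,2]>110);r=np.zeros(m.shape,bool);r[195:265,435:458]=1
ys,xs=np.nonzero(m&r);e=[];
for y0,s in((ys.min(),-.5),(ys.max(),.5)):
    k=abs(ys-y0)<4;e.append(onz(t,xs[k].mean(),y0+s,.315))
v=e[0]-e[1];print(e,np.linalg.norm(v),"heading",np.degrees(np.arctan2(v[1],v[0]))+90,"mid",(e[0]+e[1])/2)
cv2.imwrite("pics/tez.png",cv2.resize(t["pixels"][170:290,270:490,::-1],None,fx=3.6,fy=3.6,interpolation=2))
E
```

```text
[0.3096 0.4394 0.3194] [285.7954 331.0548] [113.5611 314.3672]
[array([ 0.5601, -0.2647,  0.315 ]), array([ 0.456 , -0.2541,  0.315 ])] 0.1045603932515743 heading 84.17159836265496 mid [ 0.5081 -0.2594  0.315 ]
```

View pics/wez.png

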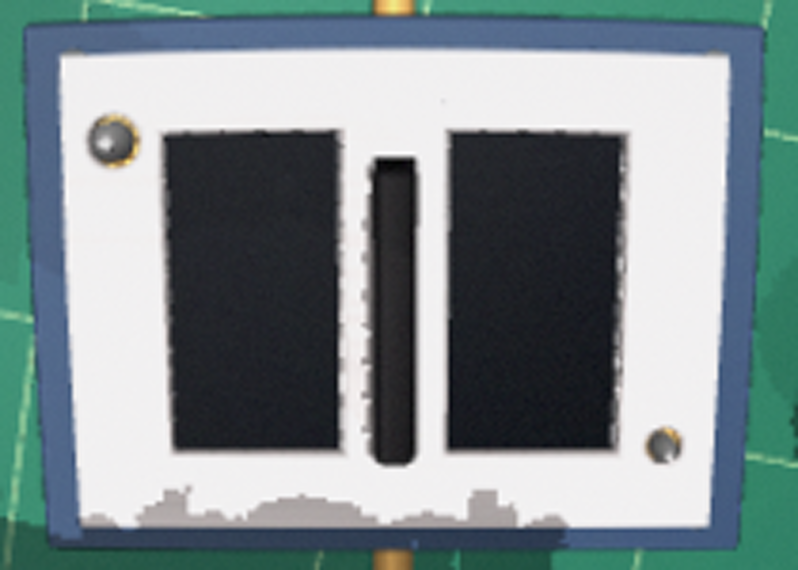

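View pics/tez.png

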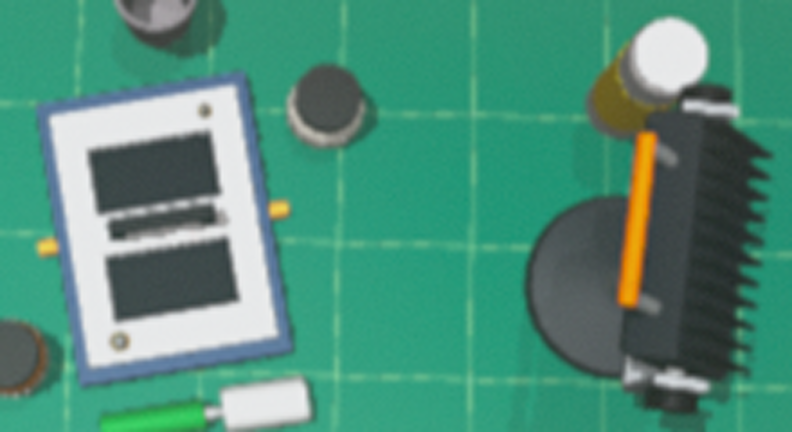

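```bash
python3 -c "
from rig import manip
manip.finish_job();print(manip.current_time())"
```

```text
the job is handed in; nothing more can be done
the job is handed in; nothing more can be done
```

I turned the lamp by its handle onto the jig, about 106° of swivel and then tilted down to about 0.56 rad. I then lowered the mask over both pins, let go of both and parked the arm clear. I handed in at about 29 s of the 67 s; no verdict is reported.

**Last checks**
- **Mask:** the wrist view after release shows it flat, with the big pin in the big hole and the small pin in the small hole. I judged this by eye on the pictures and did not compute hole-to-pin distances after release. Just before lowering, the big pin and hole were within about 1 pixel of their predicted places (under about 0.5 mm). The force on the gripper turned upward (about 6.5 N) only at the expected bed height.
- **Lamp:** in the final top view its heading measures 84.2° against the 84.1° I aimed for; an earlier check across two views gave 83.0°. Tilt measures about 0.57 rad against 0.564 wanted. From these I expect the beam to pass within about 10 mm of the jig's middle.
- **Other things:** they look unmoved in the top view, by eye.

**What disagreed**
- **Gripper length:** the shut fingertips appeared about 28 mm short of the reported TCP, so my first grip on the lamp handle closed above the bar. I measured the offset in the pictures and used it for both grips.
- **Cameras:** the wrist and top cameras differed by about 1.2 mm. That cancelled out because I took the placing measurements with the same camera.

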